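# Serve a tin with the stick-controlled dispenser

## Robot

A 6-joint arm with a two-finger parallel gripper is mounted at the origin on a cart in front of the work surface, level with it; the furniture and walls round the work are solid. World frame = base frame: x ahead of the robot, y to its left, z up, the work surface at z = 0. Lengths are in m, angles in rad, forces in N, time in s.
With the tool pointing down it reaches from about 0.3 to 0.85 m from the base axis. Payload 5.4 kg.
Tool frame: the origin (TCP) lies at the very end of the fingers, on their centre line; the grasp point (between the pads) lies 19 mm behind it; z points along the fingers, y is the direction in which the jaws open and shut (so a half turn about z gives the same grasp; the last joint's range is limited). The gripper opens to 85 mm and grips with 20 to 120 N. Pads are 22 mm wide; open, the fingers measure 114 mm over their backs; the gripper's body (76 mm by 85 mm) begins 54 mm behind the grasp point. The pads swing forward as they close: fully open they stand 13 mm farther back than shut.
Start: joints at [1.104, 0.158, 1.597, -0, 1.386, -0.21], TCP at [0.146, 0.556, 0.231] pointing down, gripper open.
Joint ranges: [-2.91, 2.91], [-0.94, 2.29], [0.18, 2.7], [-1.29, 4.43], [0.17, 2.64], [-3, 3]. Speed limits (rad/s): [2.57, 2.57, 3.14, 3.14, 3.14, 3.14].

## Interface

Orientations are given as [roll, pitch, yaw] about the fixed x, y, z axes, in that order (R = Rz(yaw) Ry(pitch) Rx(roll)).
In Python, from bench import readout, cams, close_job gives the robot as it stands. The module is installed in compiled form; this text tells all that it offers.
- The arm moves only by the shell command python3 -m jog 'ROWS' [FORCE]. ROWS is JSON, a list of rows, each an object with "translation": the shift along the world's x, y, z in cm, a list of three; "twist": the turn about the world's z in rad; "fingers": the opening, from 0 (shut) to 1 (fully open). A call has exactly 8 rows; each row is the pose to reach, as a shift and turn from the pose commanded when the call began; what a row does not reach only later rows make up. A row lasts 1/8 s, in which the tool goes at most 62.5 mm and 10.7 degrees, less where a joint would pass 70% of its speed; a pose out of reach is approached as far as the arm can. A call with a gripper value outside its range is refused whole. The fingers move at their own pace and stop on an object; FORCE is the grip in N (left out, the last holds). Time passes only in rows, so rows that repeat a pose let the fingers close, or fill a call up. It gives the time, the measured TCP pose, the force and the opening at its end, in the units of the state.
- readout.get_obs(): the state, without advancing time (a new reading comes with each control period).
- cams.grab_frame(name): name is "scene" or "top" or "wrist"; returns the picture (420x560x3 uint8, blue, green, red); there is no depth.
- cams.camera_params(name): a dict with "fx", "fy", "cx", "cy" (pixels), "R" (3x3) and "t" (3): a world point X has camera coordinates R X + t. Camera axes: x right, y down, z forward; pixel columns grow to the right and rows downward; lengths in m; the calibration is good to about 2 mm. A picture is of the moment at which its call begins: read the wrist's pose just before it. camera_params takes no time and is no camera call; for the wrist camera it gives the pose at the moment of the call.
- close_job(): hands the job in, once; it reports no verdict.
Trained networks look in the newest picture that a camera, given by its name, has taken for a name from the list of things; names that differ only in an ending like _2 or _b are one class to them, and where a whole thing is asked for, a point or a joint stands for the part that bears it (a point fixed in the world has none). Each returns a list of dicts, best first, with "score" (0 to 1); they miss things now and then, are a little off and sometimes report something else, mostly with a low value. They report only what shows in the picture. A call takes as long as a camera call.
- cams.find_in(camera, query): "rect" ([centre column, centre row, width, height] in pixels, round what is visible of it).
- cams.regions_of(camera, query): "mask" (420x560 bool, what is visible of it) and "rect" ([centre column, centre row, width, height] in pixels, round what is visible of it).
- cams.spot_point(camera, query): "xy" ([column, row] in pixels: a listed point, or the origin of a listed thing).
The state is a dict: "t": time; "joint_positions": joint angles; "qd": joint speeds; "tau": joint torques, N m; "ee_pos": TCP position; "eef_rot": TCP orientation; "contact_force": force on the tool from outside, world axes, zero at the start; "moment": the same for the moment, N m; "grip_width": finger opening in m.
Only numpy, scipy, OpenCV 4.12 (cv2) and the standard library are available. Lean on these libraries where they do the work, as an engineer would, in place of code of your own. Each camera call takes 0.05 s, during which the arm holds its last target.

## Task

Serve one tin from the stack dispenser: push the remote's stick all the way over, straight in the direction of the raised arrow, and hold it there for a good two seconds so that the slide brings out the bottom tin, then let the stick spring back upright so that the other two tins drop down and stay in the chute. Then set the delivered tin down flat, lid up, in the middle of the round dish, leaving the jars and the bell undisturbed.

Things in the scene. Friction and masses are not known exactly. Their poses are not given: they have to be found in the camera images.
- dispenser: Wooden dispenser fixed to the counter; origin on the counter under the chute's vertical axis, x is the direction in which tins are delivered, z up. Base plate 286 x 88 x 8 mm (x from -140 to +146 mm); tins rest on it. Square chute, 77 mm outside, 69 mm inside, top at z = 100 mm, with a 41 mm high outlet at its +x foot; the uppermost tin stands 16 mm out of the top at first.
- apron (a point): Point on the open apron (8 mm above the counter) in front of the outlet, at x = 90 mm of the dispenser; a fully delivered tin stands about here and can be gripped across the delivery direction. The apron runs from x = 39 to 141 mm, with rails 5 mm high at y = +-40 mm and an end stop 8 mm high.
- slide (a joint): Travel of the flat metal slide that pushes the bottom tin out of the chute and carries the tins above meanwhile: 0 at home, 0.11 m fully out. It is driven by the stick (0.22 m per rad of stick_forward) and springs home with it.
- remote: Grey stick remote fixed to the counter, 108 x 86 x 28 mm; origin at the centre of its underside, x is the direction of the raised arrow on its top, z up. The stick's pivot is at x = -12 mm, z = 28 mm.
- stick_knob (a point): Centre of the ball knob (30 mm diameter) on top of the stick, 85 mm from the pivot; 113 mm above the counter when upright. The shaft below it is 10 mm thick.
- stick_forward (a joint): Tilt of the stick in the direction of the arrow (remote's +x): 0 upright (it cannot tilt back beyond this), 0.5 rad at its stop (knob moved 41 mm). About 6 to 15 N at the knob bring it there; it springs back when let go. Held over means more than 0.4 rad.
- stick_side (a joint): Sideways tilt of the stick, +-0.35 rad, positive towards the remote's -y; spring-centred at 0; drives nothing.
- tin_bottom: Round pastille tin with a lid, 65 mm diameter, 36 mm tall, about 30 g; origin at the centre of its underside, z up. The lowest of the three in the chute, to be delivered.
- tin_middle: Round pastille tin with a lid, 65 mm diameter, 36 mm tall, about 30 g; origin at the centre of its underside, z up. The middle one; it must drop to the chute's floor and stay in the chute.
- tin_top: Round pastille tin with a lid, 65 mm diameter, 36 mm tall, about 30 g; origin at the centre of its underside, z up. The uppermost one; it must stay in the chute on the middle one.
- dish: Round shallow metal dish, loose, 120 mm diameter, rim 9 mm high, floor 4 mm thick and about 104 mm across; origin at the centre of its underside.
- cream_jar: Small white-lidded jar, 50 mm diameter, 60 mm tall; bystander, origin at the centre of its underside.
- honey_jar: Honey jar, 54 mm diameter, 75 mm tall; bystander, origin at the centre of its underside.
- service_bell: Counter bell, 80 mm diameter, 58 mm tall; bystander, origin at the centre of its underside.

How it is judged:
On the way, in this order (a step that is already met when the one before it is completed fails the run):
1. the stick is held over along the arrow (more than 0.4 rad, less than 0.2 rad sideways) with the bottom tin delivered onto the apron (75 mm or more from the chute's axis), for 1 s (value of joint stick_forward above 0.4 rad and value of joint stick_side between -0.2 and 0.2 rad and x of tin_bottom in the frame of dispenser above 0.075 m and z of tin_bottom in the frame of dispenser below 0.012 m), for 1 s.
2. the stick is back upright, the slide home, and the other two tins have dropped down in the chute (value of joint stick_forward below 0.05 rad and value of joint stick_side between -0.08 and 0.08 rad and value of joint slide below 0.01 m and z of tin_middle in the frame of dispenser below 0.012 m and z of tin_top in the frame of dispenser below 0.049 m and angle between each of tin_middle, tin_top's own z axis and vertical below 0.1 rad and x of tin_middle in the frame of dispenser between -0.02 and 0.02 m and y of tin_middle in the frame of dispenser between -0.02 and 0.02 m and x of tin_top in the frame of dispenser between -0.02 and 0.02 m and y of tin_top in the frame of dispenser between -0.02 and 0.02 m), for 0.2 s.
At the end, for the whole second after the job is handed in: The delivered tin stands flat, lid up, at rest in the dish, within 20 mm of its centre; the stick is upright (within 0.05 rad along the arrow, 0.08 rad sideways), the slide home (within 10 mm), and the other two tins stand flat in the chute, the middle one on its floor (all of step 2 and horizontal distance between tin_bottom and dish below 0.02 m and z of tin_bottom in the frame of dish between 0.002 and 0.008 m and angle between tin_bottom's own z axis and vertical below 0.1 rad and linear speed of tin_bottom below 0.02 m/s); the robot touches nothing.
It fails at once if the cream jar is shoved more than 25 mm or tipped (distance of cream_jar from where it was at the start of the episode above 0.025 m or angle between cream_jar's own z axis and vertical above 0.3 rad).
It fails at once if the honey jar is shoved more than 25 mm or tipped (distance of honey_jar from where it was at the start of the episode above 0.025 m or angle between honey_jar's own z axis and vertical above 0.3 rad).
It fails at once if the bell is shoved more than 25 mm or tipped (distance of service_bell from where it was at the start of the episode above 0.025 m or angle between service_bell's own z axis and vertical above 0.3 rad).
It fails at once if another tin leaves the chute (x of any of tin_middle, tin_top in the frame of dispenser above 0.04 m).
It fails at once if the delivered tin is tipped over (angle between tin_bottom's own z axis and vertical above 0.8 rad).
It also fails if it takes over 64 s, if anything falls off the work surface, if the arm or the gripper's body presses on something with over 40 N, if the wrist force passes 120 N, or if a joint passes its speed limit or range.

## Working session

There is one attempt and no reset: what is moved stays moved. The work goes in short steps, Python scripts to look and compute and a shell command to move; the robot and the scene stay as the last step left them, time stands still between calls to the robot, and variables do not carry over. Pictures are saved under pics/ and viewed, and the job is handed in when it is done.

```bash
mkdir -p pics
python3 - <<'E'
from bench import readout,cams
import cv2
o=readout.get_obs();print(o['t'],o['ee_pos'],o['eef_rot'],o['grip_width'])
for c in ['scene','top']:
    cv2.imwrite(f'pics/{c}0.png',cams.grab_frame(c))
    p=cams.camera_params(c);print(c,p)
    for q in ['dispenser','remote','stick_knob','dish','cream_jar','honey_jar','service_bell','apron','tin_top']:
        r=cams.spot_point(c,q);print(q,[(round(d['score'],2),[round(float(v)) for v in d['xy']]) for d in r[:2]])
print(readout.get_obs()['t'])
E
```

```text
0.0 [0.14579511 0.55558731 0.23028445] [-3.13971069e+00 -3.83771449e-04  2.88481244e+00] 0.08514387588752358
scene {'fx': 500.44020595176113, 'fy': 500.44020595176113, 'cx': 282.2198255820088, 'cy': 217.4699188465487, 'R': array([[ 0.86215035, -0.50652047, -0.01156655],
       [-0.37379919, -0.62050269, -0.6893842 ],
       [ 0.34201013,  0.5986764 , -0.72430356]]), 't': array([-0.22253617,  0.47460517,  0.78480838])}
dispenser [(0.88, [326, 218]), (0.45, [400, 281])]
remote [(0.62, [286, 301]), (0.27, [398, 283])]
stick_knob [(0.73, [280, 272])]
dish [(0.84, [261, 247])]
cream_jar []
honey_jar [(0.77, [231, 216]), (0.33, [325, 216])]
service_bell [(0.78, [206, 282])]
apron [(0.8, [347, 238])]
tin_top [(0.82, [324, 193]), (0.39, [398, 283])]
top {'fx': 417.4230805677457, 'fy': 417.4230805677457, 'cx': 284.05212316553707, 'cy': 208.05313194982622, 'R': array([[ 0.16340294, -0.98655657,  0.00236821],
       [-0.96643696, -0.16055197, -0.20055588],
       [ 0.19823994,  0.03048269, -0.9796794 ]]), 't': array([0.27062781, 0.51900811, 0.83701491])}
dispenser [(0.9, [275, 150]), (0.74, [384, 155])]
remote [(0.93, [332, 253])]
stick_knob [(0.87, [344, 250])]
dish [(0.93, [261, 222]), (0.39, [273, 144])]
cream_jar []
honey_jar [(0.91, [203, 222]), (0.36, [260, 225])]
service_bell [(0.59, [260, 292]), (0.52, [384, 159])]
apron [(0.88, [315, 154]), (0.54, [202, 220])]
tin_top [(0.6, [273, 140])]
1.0
```

View pics/scene0.png

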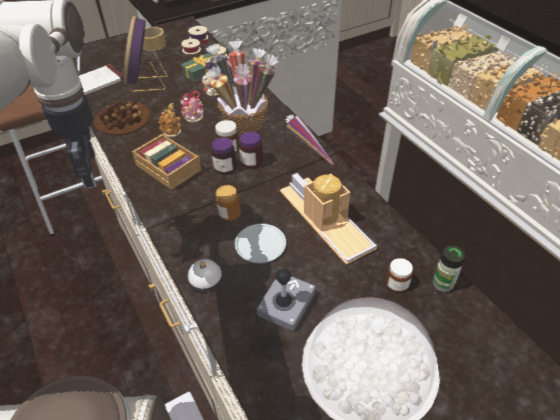

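View pics/top0.png

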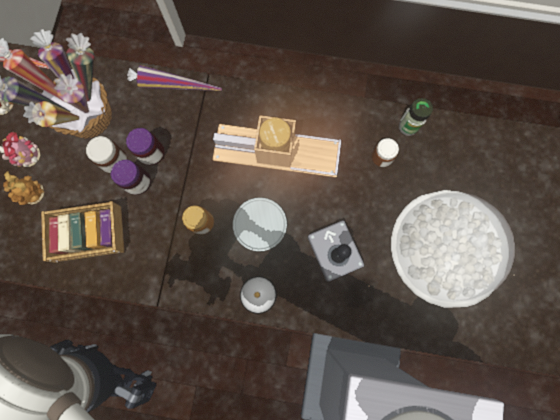

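```bash
cat > h.py <<'E'
import numpy as np
from bench import cams
def ray(c,uv,z,p=None):
    p=p or cams.camera_params(c);R,t=p['R'],p['t'];C=-R.T@t
    d=R.T@np.array([(uv[0]-p['cx'])/p['fx'],(uv[1]-p['cy'])/p['fy'],1])
    return C+d*(z-C[2])/d[2]
def proj(c,X,p=None):
    p=p or cams.camera_params(c);v=p['R']@np.array(X)+p['t'];return np.array([p['fx']*v[0]/v[2]+p['cx'],p['fy']*v[1]/v[2]+p['cy']])
E
python3 - <<'E'
import cv2
from h import *
a=cv2.imread('pics/top0.png');b=cv2.imread('pics/scene0.png')
cv2.imwrite('pics/z1.png',np.hstack([cv2.resize(a[215:285,300:370],(400,400),interpolation=2),cv2.resize(b[260:335,250:325],(400,400),interpolation=2)]))
cv2.imwrite('pics/z2.png',cv2.resize(a[105:185,205:350],None,fx=5.5,fy=5.5,interpolation=2))
P={'top':dict(disp=(275,150),remote=(332,253),dish=(261,222),honey=(203,222),bell=(260,292)),
'scene':dict(disp=(326,218),remote=(286,301),dish=(261,247),honey=(231,216),bell=(206,282))}
for c in P:
    for k,v in P[c].items(): print(c,k,ray(c,v,0).round(3))
    print(c,'knob',ray(c,(344,250) if c=='top' else (280,272),.113).round(3))
    print(c,'apron',ray(c,(315,154) if c=='top' else (347,238),.008).round(3))
print('cream',ray('top',(387,148),.06),ray('scene',(400,268),.06))
E
```

```text
top disp [0.611 0.397 0.   ]
top remote [0.396 0.232 0.   ]
top dish [0.438 0.399 0.   ]
top honey [0.417 0.528 0.   ]
top bell [0.286 0.375 0.   ]
top knob [0.392 0.222 0.113]
top apron [0.614 0.304 0.008]
scene disp [0.614 0.393 0.   ]
scene remote [0.405 0.235 0.   ]
scene dish [ 0.432  0.394 -0.   ]
scene honey [0.416 0.52  0.   ]
scene bell [0.28  0.368 0.   ]
scene knob [0.391 0.232 0.113]
scene apron [0.615 0.308 0.008]
cream [0.63453022 0.15240033 0.06      ] [0.63121612 0.14779469 0.06      ]
```

View pics/z1.png

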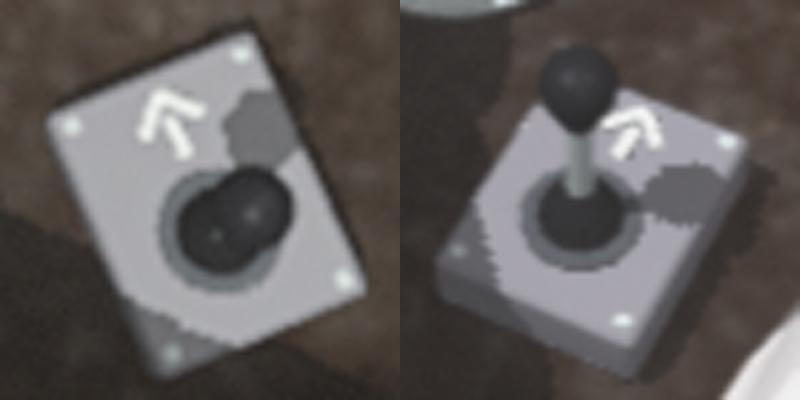

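View pics/z2.png

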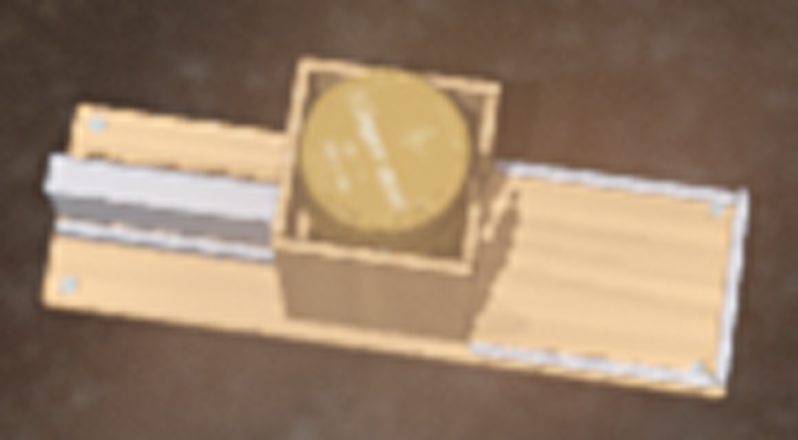

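Run:
```python
from h import *
def T(pts,s,o,z): return np.array([ray('top',np.array(p)*s+o,z) for p in pts])
for nm,pts in [('corn',[(50,112),(255,30),(365,290),(160,378)]),('screw',[(72,125),(240,53),(345,282),(172,352)])]:
    q=T(pts,.175,np.array([300,215]),.028)[:,:2]
    fl,fr,br,bl=q; d=(fl+fr-bl-br)/2; 
    print(nm,q.mean(0).round(4),'len',np.linalg.norm(d),np.linalg.norm((fl+bl-fr-br)/2),'yaw',np.arctan2(d[1],d[0]), 'yaw2',np.arctan2(*((fl+bl-fr-br)/2*[ -1,1])))
print('knob',[ray('top',np.array([253,208])*.175+[300,215],.113), ray('scene',np.array([578-400,88])*75/400+[250,260],.113)])
sq=[(65,128),(325,62)]
a=T([(152,98)],.175,np.array([300,215]),.028);b=T([(185,155)],.175,np.array([300,215]),.028);d=(a-b)[0];print('arrow',np.arctan2(d[1],d[0]))
q=T([(78,105),(43,303),(725,392),(748,190)],1/5.5,np.array([205,105]),.008)[:,:2]
rl,rr,fr,fl=q; d=(fl+fr-rl-rr)/2;yw=np.arctan2(d[1],d[0]);e=d/np.linalg.norm(d)
print('disp',np.linalg.norm(d),np.linalg.norm((fl+rl-fr-rr)/2),yw,'origin',q.mean(0)-.003*e,'apron',q.mean(0)+.087*e)
```

```text
corn [0.4   0.227] len 0.106117488756155 0.08410845783591057 yaw 0.5389214391371112 yaw2 0.5534379971099933
screw [0.3997 0.2271] len 0.09300566760024824 0.06999076016722441 yaw 0.565690181709889 yaw2 0.5553431599477331
knob [array([0.38985591, 0.22065778, 0.113     ]), array([0.39123398, 0.2195851 , 0.113     ])]
arrow 0.6698084818028952
disp 0.2858559625435358 0.08884309866880666 -1.5401596466728935 origin [0.60919073 0.39412255] apron [0.6119476  0.30416478]
```

```bash
python3 -m jog '[{"translation":[3.5,-4.8,0],"twist":-0.11,"fingers":0.7},{"translation":[7,-9.6,0],"twist":-0.22,"fingers":0.7},{"translation":[10.5,-14.4,-1],"twist":-0.33,"fingers":0.7},{"translation":[14,-19.2,-2],"twist":-0.44,"fingers":0.7},{"translation":[17.5,-24,-3],"twist":-0.55,"fingers":0.7},{"translation":[21,-28.8,-4],"twist":-0.66,"fingers":0.7},{"translation":[24.4,-33.5,-5],"twist":-0.765,"fingers":0.7},{"translation":[24.4,-33.5,-5],"twist":-0.765,"fingers":0.7}]' 30
python3 - <<'E'
from bench import readout,cams
import cv2
o=readout.get_obs();print(o['t'],o['ee_pos'],o['eef_rot'],o['grip_width'])
cv2.imwrite('pics/w1.png',cams.grab_frame('wrist'))
print([(d['score'],d['xy']) for d in cams.spot_point('wrist','stick_knob')])
from h import *
p=cams.camera_params('wrist')
print(proj('wrist',[.3898,.2207,.113],p), proj('wrist',[.400,.227,0],p))
for d in cams.spot_point('wrist','stick_knob')[:1]: print(ray('wrist',d['xy'],.113,p))
E
```

```text
t: 2.0
ee_pos: [0.3916, 0.2182, 0.1808]
eef_rot: [-3.141, 0.0, 2.113]
contact_force: [0.3, 0.9, 0.1]
grip_width: 0.0598
2.0 [0.39155295 0.21820643 0.18082352] [-3.14068597e+00  4.29721203e-04  2.11316526e+00] 0.05983692361333429
[(0.72, [284.4, 216.0])]
[281.71477217 224.22833817] [293.75162599 186.08878481]
[0.38826091 0.2267685  0.113     ]
```

View pics/w1.png

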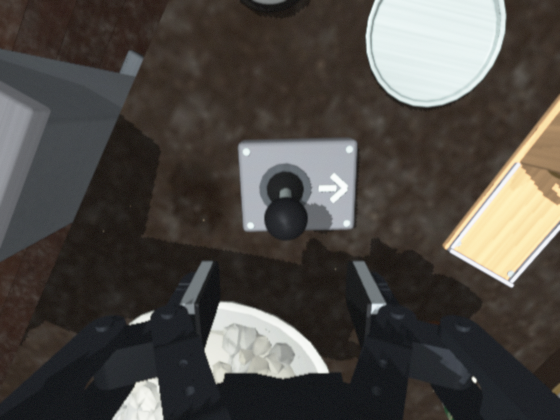

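```bash
python3 -m jog '[{"translation":[0,0.1,-3],"twist":0,"fingers":0.7},{"translation":[0,0.1,-6],"twist":0,"fingers":0.7},{"translation":[0,0.1,-9],"twist":0,"fingers":0.7},{"translation":[0,0.1,-9],"twist":0,"fingers":0.55},{"translation":[0,0.1,-9],"twist":0,"fingers":0.55},{"translation":[0,0.1,-9],"twist":0,"fingers":0.55},{"translation":[0,0.1,-9],"twist":0,"fingers":0.55},{"translation":[0,0.1,-9],"twist":0,"fingers":0.55}]' 30
python3 - <<'E'
from bench import readout,cams
import cv2
o=readout.get_obs();print(o['t'],o['ee_pos'],o['eef_rot'],o['grip_width'])
a=cams.grab_frame('wrist');b=cams.grab_frame('scene')[230:330,230:330]
cv2.imwrite('pics/w2.png',np.hstack([a,cv2.resize(b,(420,420))])[:,100:900] if 0 else cv2.hconcat([cv2.resize(a,(400,300)),cv2.resize(b,(300,300))]))
E
```

```text
t: 3.15
ee_pos: [0.3904, 0.2222, 0.0918]
eef_rot: [3.141, 0.0, 2.12]
contact_force: [-0.2, -0.4, 0.7]
grip_width: 0.0467
3.15 [0.39041714 0.2221959  0.09180887] [3.14066371e+00 2.70934217e-04 2.11971198e+00] 0.04668993401159562
```

View pics/w2.png

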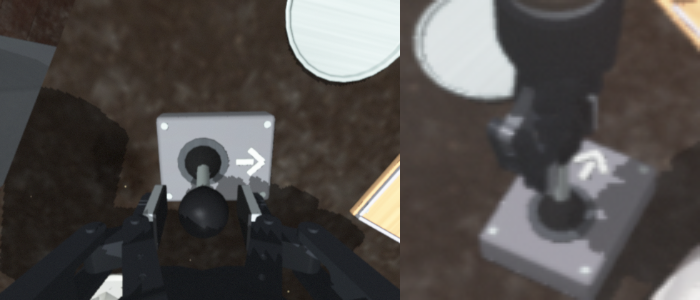

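```bash
python3 -m jog '[{"translation":[0.5,0.31,0],"twist":0,"fingers":0.55},{"translation":[1.0,0.61,0],"twist":0,"fingers":0.55},{"translation":[1.5,0.92,0],"twist":0,"fingers":0.55},{"translation":[2.0,1.23,0],"twist":0,"fingers":0.55},{"translation":[2.5,1.53,0],"twist":0,"fingers":0.55},{"translation":[3.0,1.84,0],"twist":0,"fingers":0.55},{"translation":[3.5,2.15,0],"twist":0,"fingers":0.55},{"translation":[3.9,2.39,0],"twist":0,"fingers":0.55}]' 30
python3 - <<'E'
from bench import readout,cams
import cv2
a=cams.grab_frame('wrist');b=cams.grab_frame('scene')[150:300,260:410]
cv2.imwrite('pics/w3.png',cv2.hconcat([cv2.resize(a,(400,300)),cv2.resize(b,(300,300))]))
o=readout.get_obs();print(o['t'],o['ee_pos'],o['contact_force'],o['grip_width'])
E
```

```text
t: 4.25
ee_pos: [0.4261, 0.2449, 0.0893]
eef_rot: [-3.133, -0.001, 2.12]
contact_force: [-8.6, -6.0, -1.7]
grip_width: 0.0469
4.35 [0.42642467 0.24512623 0.08921469] [-7.07613926 -3.34057816 -1.21518067] 0.047025590633648716
```

View pics/w3.png

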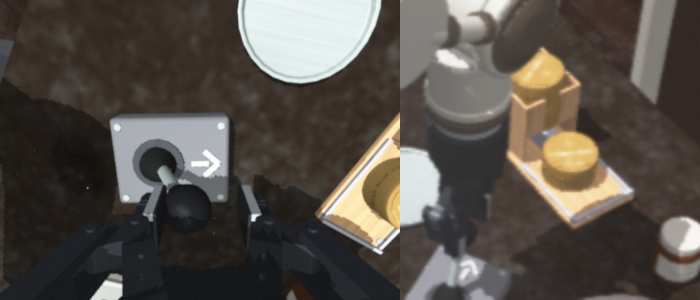

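```bash
python3 -m jog '[{"translation":[0.3,0.18,0],"twist":0,"fingers":0.55},{"translation":[0.5,0.31,0],"twist":0,"fingers":0.55},{"translation":[0.6,0.37,0],"twist":0,"fingers":0.55},{"translation":[0.6,0.37,0],"twist":0,"fingers":0.55},{"translation":[0.6,0.37,0],"twist":0,"fingers":0.55},{"translation":[0.6,0.37,0],"twist":0,"fingers":0.55},{"translation":[0.6,0.37,0],"twist":0,"fingers":0.55},{"translation":[0.6,0.37,0],"twist":0,"fingers":0.55}]' 30
python3 -m jog '[{"translation":[0,0,0],"twist":0,"fingers":0.55},{"translation":[0,0,0],"twist":0,"fingers":0.55},{"translation":[0,0,0],"twist":0,"fingers":0.55},{"translation":[0,0,0],"twist":0,"fingers":0.55},{"translation":[0,0,0],"twist":0,"fingers":0.55},{"translation":[0,0,0],"twist":0,"fingers":0.55},{"translation":[0,0,0],"twist":0,"fingers":0.55},{"translation":[0,0,0],"twist":0,"fingers":0.55}]' 30
python3 - <<'E'
from bench import readout,cams
import cv2
from h import *
a=cams.grab_frame('wrist');b=cams.grab_frame('scene')[150:300,260:410]
cv2.imwrite('pics/w4.png',cv2.hconcat([cv2.resize(a,(400,300)),cv2.resize(b,(300,300))]))
o=readout.get_obs();print(o['t'],o['ee_pos'],o['contact_force'],o['grip_width'])
for c in ['scene','top']:
    cams.grab_frame(c)
    for d in cams.spot_point(c,'tin_bottom'): print(c,d['score'],d['xy'],ray(c,d['xy'],.008),ray(c,d['xy'],.0))
    for d in cams.spot_point(c,'stick_knob')[:1]: print(c,d['xy'],ray(c,d['xy'],.103))
E
```

```text
t: 5.35
ee_pos: [0.4306, 0.2482, 0.0879]
eef_rot: [-3.13, -0.002, 2.12]
contact_force: [-7.7, -5.0, -5.1]
grip_width: 0.0468
t: 6.35
ee_pos: [0.4306, 0.2482, 0.0879]
eef_rot: [-3.13, -0.002, 2.12]
contact_force: [-8.0, -5.3, -4.7]
grip_width: 0.047
6.45 [0.43063167 0.24815054 0.08792836] [-7.95416847 -4.22209517 -5.4716213 ] 0.04703107271934758
scene 0.57 [349.1, 239.0] [0.61764395 0.30268396 0.008     ] [0.62231523 0.30802382 0.        ]
scene 0.54 [325.9, 218.7] [0.60770529 0.38507167 0.008     ] [0.61228673 0.39115623 0.        ]
scene 0.48 [206.6, 279.5] [0.2820263  0.36728099 0.008     ] [0.28366392 0.37320474 0.        ]
scene [289.5, 262.5] [0.42321926 0.24981804 0.103     ]
top 0.88 [317.5, 153.7] [0.61520086 0.29823937 0.008     ] [0.61803017 0.29800724 0.        ]
```

View pics/w4.png

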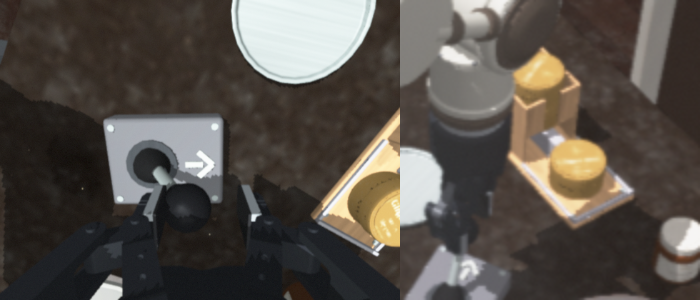

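```bash
python3 -m jog '[{"translation":[0,0,0],"twist":0,"fingers":0.55},{"translation":[0,0,0],"twist":0,"fingers":0.55},{"translation":[0,0,0],"twist":0,"fingers":0.55},{"translation":[0,0,0],"twist":0,"fingers":0.55},{"translation":[0,0,0],"twist":0,"fingers":0.55},{"translation":[0,0,0],"twist":0,"fingers":0.55},{"translation":[0,0,0],"twist":0,"fingers":0.55},{"translation":[0,0,0],"twist":0,"fingers":0.55}]' 30
python3 -m jog '[{"translation":[-0.6,-0.37,0],"twist":0,"fingers":0.55},{"translation":[-1.2,-0.74,0],"twist":0,"fingers":0.55},{"translation":[-1.8,-1.1,0],"twist":0,"fingers":0.55},{"translation":[-2.4,-1.47,0],"twist":0,"fingers":0.55},{"translation":[-3.0,-1.84,0],"twist":0,"fingers":0.55},{"translation":[-3.6,-2.2,0],"twist":0,"fingers":0.55},{"translation":[-4.2,-2.57,0],"twist":0,"fingers":0.55},{"translation":[-4.5,-2.76,0],"twist":0,"fingers":0.55}]' 30
python3 - <<'E'
from bench import readout,cams
import cv2
a=cams.grab_frame('wrist');b=cams.grab_frame('scene')[150:300,260:410]
cv2.imwrite('pics/w5.png',cv2.hconcat([cv2.resize(a,(400,300)),cv2.resize(b,(300,300))]))
o=readout.get_obs();print(o['t'],o['ee_pos'],o['contact_force'],o['grip_width'])
E
```

```text
t: 7.75
ee_pos: [0.4306, 0.2481, 0.0879]
eef_rot: [-3.13, -0.002, 2.12]
contact_force: [-7.2, -5.1, -4.5]
grip_width: 0.0466
t: 8.75
ee_pos: [0.3897, 0.2219, 0.0913]
eef_rot: [3.142, -0.0, 2.12]
contact_force: [1.2, -0.7, -0.7]
grip_width: 0.0471
8.85 [0.38977801 0.22197644 0.09128212] [ 0.08761438 -0.13645957 -0.22758836] 0.04700128417783595
```

View pics/w5.png

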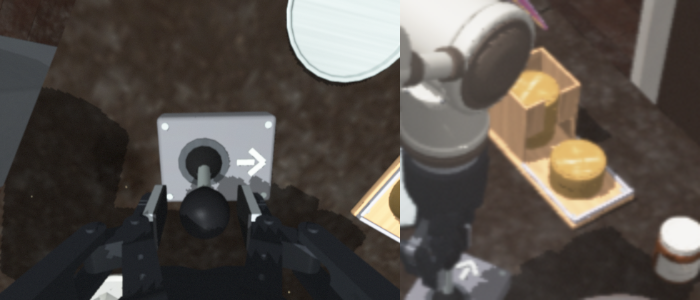

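```bash
python3 -m jog '[{"translation":[0,0,4],"twist":0,"fingers":0.7},{"translation":[0,0,9],"twist":0,"fingers":1},{"translation":[4,1.4,11],"twist":-0.1,"fingers":1},{"translation":[8.5,3,11],"twist":-0.2,"fingers":1},{"translation":[13,4.6,11],"twist":-0.3,"fingers":1},{"translation":[18,6.4,11],"twist":-0.42,"fingers":1},{"translation":[22.5,8,11],"twist":-0.52,"fingers":1},{"translation":[22.5,8,11],"twist":-0.52,"fingers":1}]' 30
python3 - <<'E'
from bench import readout,cams
import cv2
from h import *
o=readout.get_obs();print(o['t'],o['ee_pos'],o['eef_rot'],o['grip_width'])
p=cams.camera_params('wrist');a=cams.grab_frame('wrist');cv2.imwrite('pics/w6.png',a)
for d in cams.spot_point('wrist','tin_bottom'): print(d['score'],d['xy'],ray('wrist',d['xy'],.008,p))
for d in cams.regions_of('wrist','tin_bottom'): print(d['score'],d['rect'])
print(cams.camera_params('wrist')['t']-p['t'])
b=cams.grab_frame('top');cv2.imwrite('pics/t6.png',b)
for d in cams.regions_of('top','tin_bottom'): print('top',d['score'],d['rect'])
for q in ['dish','tin_bottom']:
  for d in cams.spot_point('top',q): print(q,d['score'],d['xy'],ray('top',d['xy'],.0))
E
```

```text
t: 9.85
ee_pos: [0.6169, 0.3024, 0.1988]
eef_rot: [-3.14, 0.0, 1.599]
contact_force: [-1.2, 0.3, -0.4]
grip_width: 0.0853
9.85 [0.61690463 0.30236363 0.19878418] [-3.13973263e+00  4.73699847e-04  1.59891142e+00] 0.08527083572824933
0.77 [279.0, 179.8] [0.6129521  0.30663906 0.008     ]
0.92 [278.0, 183.4, 69.3, 70.9]
0.59 [278.8, 8.7, 21.6, 17.3]
[ 0.00172241 -0.00151555  0.0011406 ]
top 0.74 [315.7, 156.1, 29.4, 28.4]
tin_bottom 0.74 [313.6, 155.0] [0.61341762 0.30646353 0.        ]
```

View pics/w6.png

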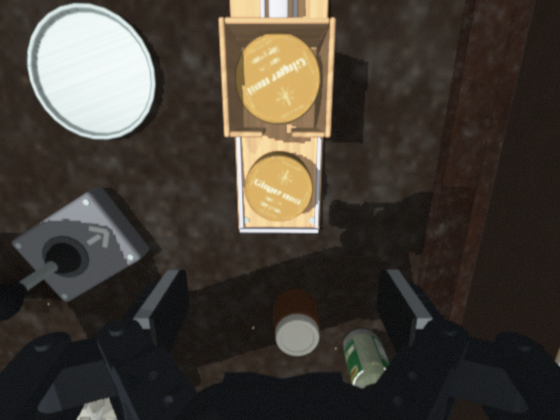

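View pics/t6.png

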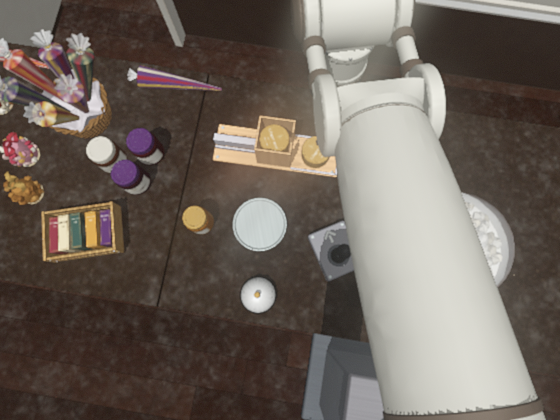

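Run:
```python
from h import *
p=cams.camera_params('wrist')
print('tin w',ray('wrist',(279,186),.043,p), 'edges',ray('wrist',(246.5,186),.043,p),ray('wrist',(312.5,186),.043,p))
print('tin top',ray('top',(315,151.5),.044))
print('rails w',ray('wrist',(240,200),.013,p),ray('wrist',(320,200),.013,p),'endstop',ray('wrist',(279,231),.016,p))
print('dish w',ray('wrist',(92,72),.009,p),'top',ray('top',(260,223.5),.009),'scene',ray('scene',(260.5,243),.009))
```

```text
tin w [0.611341   0.30740769 0.043     ] edges [0.58050844 0.30654897 0.043     ] [0.64312861 0.308293   0.043     ]
tin top [0.60660956 0.30549392 0.044     ]
rails w [0.57040369 0.28395226 0.013     ] [0.65495199 0.28630329 0.013     ] endstop [0.61248564 0.25118066 0.016     ]
dish w [0.43045315 0.4056121  0.009     ] top [0.43321462 0.40019013 0.009     ] scene [0.43343108 0.39800285 0.009     ]
```

```bash
python3 -m jog '[{"translation":[-0.3,0.3,-5],"twist":0,"fingers":1},{"translation":[-0.3,0.3,-10],"twist":0,"fingers":1},{"translation":[-0.3,0.3,-13],"twist":0,"fingers":1},{"translation":[-0.3,0.3,-15],"twist":0,"fingers":1},{"translation":[-0.3,0.3,-16.5],"twist":0,"fingers":1},{"translation":[-0.3,0.3,-18.2],"twist":0,"fingers":1},{"translation":[-0.3,0.3,-18.2],"twist":0,"fingers":1},{"translation":[-0.3,0.3,-18.2],"twist":0,"fingers":1}]' 30
python3 - <<'E'
from bench import readout,cams
import cv2
from h import *
o=readout.get_obs();print(o['t'],o['ee_pos'],o['eef_rot'],o['grip_width'])
a=cams.grab_frame('wrist');cv2.imwrite('pics/w7.png',a)
E
```

```text
t: 11.2
ee_pos: [0.6127, 0.3053, 0.0202]
eef_rot: [3.14, -0.0, 1.6]
contact_force: [-0.4, 1.0, 0.3]
grip_width: 0.0854
11.2 [0.61274188 0.30534752 0.02018131] [ 3.14013005e+00 -4.18827625e-04  1.59982739e+00] 0.08536586517534629
```

View pics/w7.png

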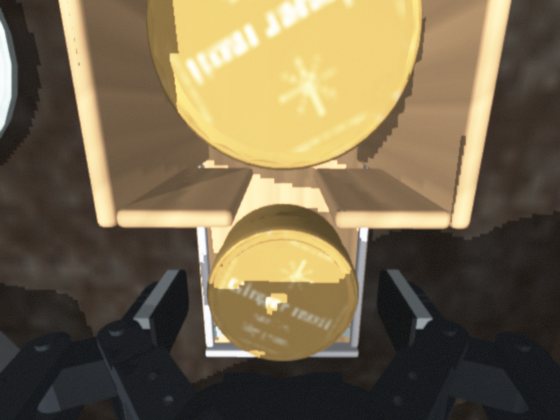

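```bash
python3 -m jog '[{"translation":[0,0,0],"twist":0,"fingers":0.8},{"translation":[0,0,0],"twist":0,"fingers":0.7},{"translation":[0,0,0],"twist":0,"fingers":0.6},{"translation":[0,0,0],"twist":0,"fingers":0.6},{"translation":[0,0,0],"twist":0,"fingers":0.6},{"translation":[0,0,0],"twist":0,"fingers":0.6},{"translation":[0,0,1],"twist":0,"fingers":0.6},{"translation":[0,0,2],"twist":0,"fingers":0.6}]' 25
python3 - <<'E'
from bench import readout,cams
import cv2
from h import *
o=readout.get_obs();print(o['t'],o['ee_pos'],o['eef_rot'],o['grip_width'],o['contact_force'])
a=cams.grab_frame('wrist');cv2.imwrite('pics/w8.png',a)
E
```

```text
t: 12.25
ee_pos: [0.6117, 0.3051, 0.0394]
eef_rot: [-3.141, 0.0, 1.6]
contact_force: [-0.4, 0.3, -0.8]
grip_width: 0.064
12.25 [0.61169228 0.30505132 0.03944829] [-3.14081772e+00  2.19526535e-04  1.59988612e+00] 0.0639901626496244 [-0.35054905  0.2852531  -0.80962428]
```

View pics/w8.png

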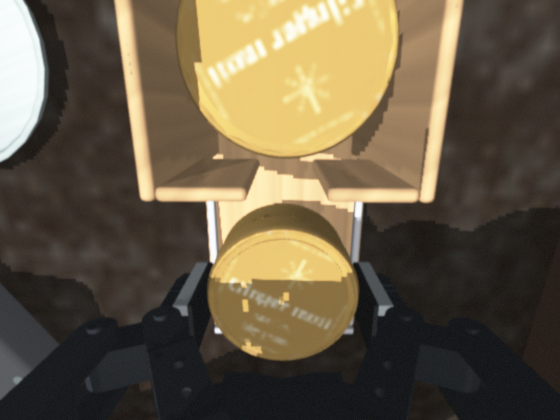

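```bash
python3 -m jog '[{"translation":[0,0,4],"twist":0,"fingers":0.6},{"translation":[-1,0,8],"twist":0,"fingers":0.6},{"translation":[-4,1,9],"twist":0,"fingers":0.6},{"translation":[-8,3.5,9],"twist":0,"fingers":0.6},{"translation":[-12,6,9],"twist":0,"fingers":0.6},{"translation":[-15.5,8,9],"twist":0,"fingers":0.6},{"translation":[-17.9,9.5,9],"twist":0,"fingers":0.6},{"translation":[-17.9,9.5,9],"twist":0,"fingers":0.6}]' 25
python3 - <<'E'
from bench import readout,cams
import cv2
from h import *
o=readout.get_obs();print(o['t'],o['ee_pos'],o['eef_rot'],o['grip_width'],o['contact_force'])
a=cams.grab_frame('wrist');p=cams.camera_params('wrist')
b=cams.grab_frame('scene')
print([proj('wrist',(.433+.06*c,.400+.06*s,.009),p).round() for c,s in [(1,0),(0,1),(-1,0)]])
for th in np.linspace(0,6.28,60):
    X=(.433+.06*np.cos(th),.400+.06*np.sin(th),.009)
    for im,c,q in((a,'wrist',p),(b,'scene',None)):
        cv2.circle(im,tuple(int(round(v)) for v in proj(c,X,q)),1,(0,0,255),-1)
cv2.imwrite('pics/w9.png',a);cv2.imwrite('pics/s9.png',cv2.resize(b[160:330,150:380],None,fx=3,fy=3))
E
```

```text
t: 13.3
ee_pos: [0.4315, 0.401, 0.1295]
eef_rot: [-3.141, -0.0, 1.603]
contact_force: [0.9, -0.1, 0.7]
grip_width: 0.0639
13.3 [0.43148652 0.4010427  0.12949452] [-3.14145790e+00 -7.71127303e-05  1.60256714e+00] 0.06386394038562024 [ 0.92188085 -0.05477954  0.66685577]
[array([354., 205.]), array([285., 130.]), array([211., 201.])]
```

View pics/w9.png

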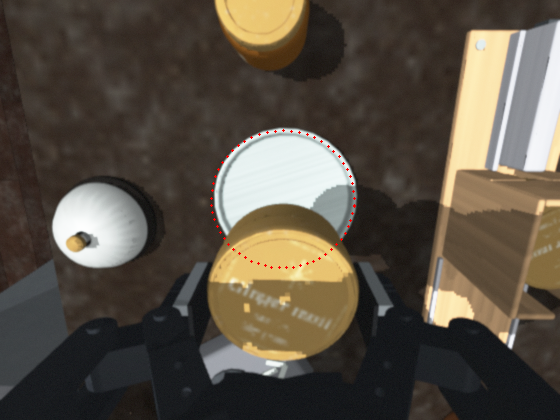

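View pics/s9.png

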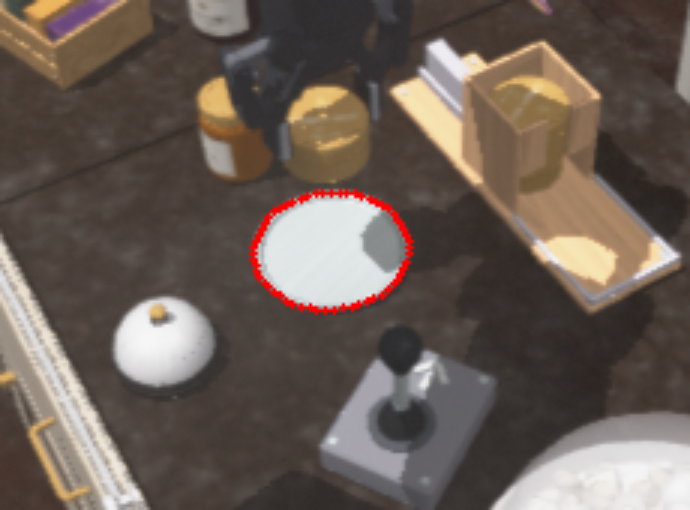

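```bash
python3 -m jog '[{"translation":[0,0,-3],"twist":0,"fingers":0.6},{"translation":[0,0,-6],"twist":0,"fingers":0.6},{"translation":[0,0,-8.5],"twist":0,"fingers":0.6},{"translation":[0,0,-10],"twist":0,"fingers":0.6},{"translation":[0,0,-10.8],"twist":0,"fingers":0.6},{"translation":[0,0,-11.3],"twist":0,"fingers":0.6},{"translation":[0,0,-11.3],"twist":0,"fingers":0.6},{"translation":[0,0,-11.3],"twist":0,"fingers":0.6}]' 25
python3 - <<'E'
from bench import readout,cams
import cv2
o=readout.get_obs();print(o['t'],o['ee_pos'],o['contact_force'])
a=cams.grab_frame('wrist');b=cams.grab_frame('scene')[190:290,210:310]
cv2.imwrite('pics/w10.png',cv2.hconcat([cv2.resize(a,(400,300)),cv2.resize(b,(300,300))]))
E
```

```text
t: 14.4
ee_pos: [0.4334, 0.4004, 0.017]
eef_rot: [3.141, -0.001, 1.6]
contact_force: [0.6, -0.3, 0.8]
grip_width: 0.064
14.4 [0.43343338 0.40042469 0.01698023] [ 0.55684135 -0.27276985  0.82263479]
```

View pics/w10.png

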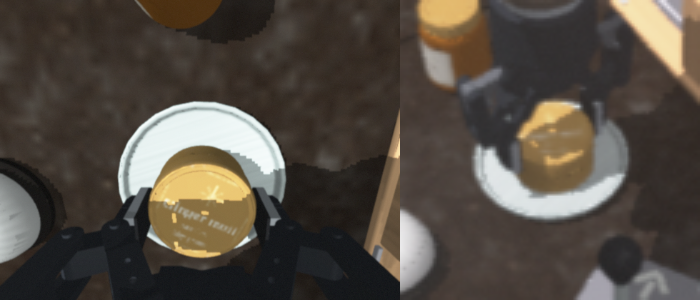

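```bash
python3 -m jog '[{"translation":[0,0,-0.1],"twist":0,"fingers":0.6},{"translation":[0,0,-0.1],"twist":0,"fingers":0.6},{"translation":[0,0,-0.1],"twist":0,"fingers":0.6},{"translation":[0,0,-0.1],"twist":0,"fingers":0.85},{"translation":[0,0,-0.1],"twist":0,"fingers":1},{"translation":[0,0,-0.1],"twist":0,"fingers":1},{"translation":[0,0,-0.1],"twist":0,"fingers":1},{"translation":[0,0,-0.1],"twist":0,"fingers":1}]' 25
python3 -m jog '[{"translation":[0,0,1],"twist":0,"fingers":1},{"translation":[0,0,3],"twist":0,"fingers":1},{"translation":[0,0,6],"twist":0,"fingers":1},{"translation":[0,0,10],"twist":0,"fingers":1},{"translation":[0,0,14],"twist":0,"fingers":1},{"translation":[0,0,18],"twist":0,"fingers":1},{"translation":[-5,2,22],"twist":0,"fingers":1},{"translation":[-9,4,22],"twist":0,"fingers":1}]' 25
python3 - <<'E'
from bench import readout,cams
import cv2
from h import *
o=readout.get_obs();print(o['t'],o['ee_pos'],o['contact_force'])
a=cams.grab_frame('wrist');p=cams.camera_params('wrist');b=cams.grab_frame('scene');c=cams.grab_frame('top')
cv2.imwrite('pics/e1.png',a);cv2.imwrite('pics/e2.png',cv2.resize(b[170:340,180:400],None,fx=3,fy=3));cv2.imwrite('pics/e3.png',cv2.resize(c[100:310,180:410],None,fx=2.8,fy=2.8))
for n in ['top','scene']:
  for q in ['dish','tin_bottom']:
    for d in cams.spot_point(n,q)[:2]: print(n,q,d['score'],d['xy'],ray(n,d['xy'],.004))
E
```

```text
t: 15.5
ee_pos: [0.433, 0.4001, 0.0152]
eef_rot: [-3.141, 0.0, 1.6]
contact_force: [-0.3, 0.1, 0.7]
grip_width: 0.0856
t: 16.5
ee_pos: [0.3439, 0.4418, 0.2413]
eef_rot: [3.134, -0.006, 1.598]
contact_force: [-0.5, -0.0, -1.2]
grip_width: 0.0856
16.5 [0.34391327 0.44176366 0.24130129] [-0.52890298 -0.01998615 -1.19791907]
top dish 0.58 [259.3, 220.1] [0.44131338 0.40349098 0.004     ]
top tin_bottom 0.77 [258.6, 224.9] [0.43036483 0.40312847 0.004     ]
top tin_bottom 0.48 [275.9, 147.7] [0.61520639 0.39536613 0.004     ]
scene dish 0.57 [261.4, 243.0] [0.43711909 0.40079719 0.004     ]
scene dish 0.36 [326.2, 204.2] [0.63864338 0.42943535 0.004     ]
scene tin_bottom 0.69 [260.4, 244.8] [0.43245299 0.39715076 0.004     ]
```

View pics/e1.png

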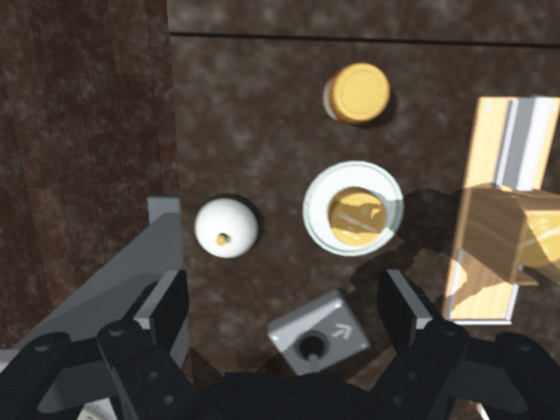

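View pics/e2.png

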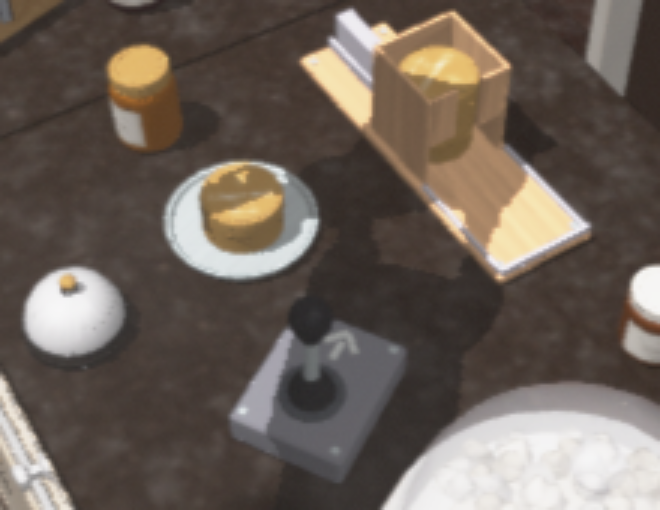

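View pics/e3.png

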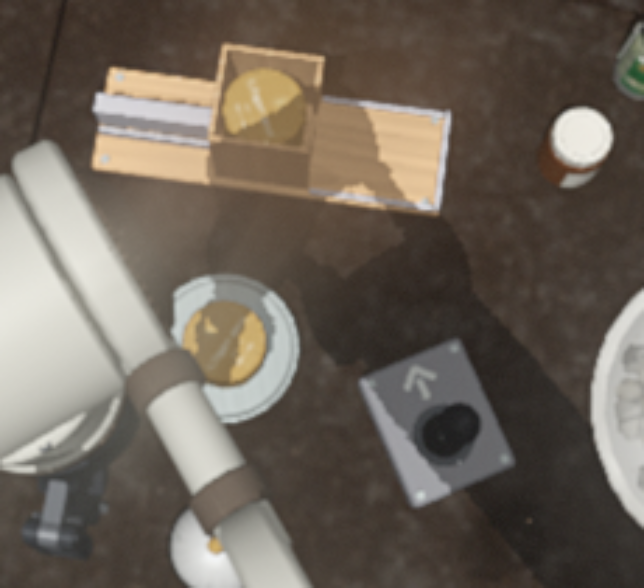

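```bash
python3 -m jog '[{"translation":[0,0,0],"twist":0,"fingers":1},{"translation":[0,0,0],"twist":0,"fingers":1},{"translation":[0,0,0],"twist":0,"fingers":1},{"translation":[0,0,0],"twist":0,"fingers":1},{"translation":[0,0,0],"twist":0,"fingers":1},{"translation":[0,0,0],"twist":0,"fingers":1},{"translation":[0,0,0],"twist":0,"fingers":1},{"translation":[0,0,0],"twist":0,"fingers":1}]' && python3 -c "from bench import close_job;print(close_job())"
```

```text
t: 17.85
ee_pos: [0.343, 0.4401, 0.2353]
eef_rot: [3.142, -0.0, 1.6]
contact_force: [0.1, -0.1, -0.2]
grip_width: 0.0852
the job is handed in; nothing more can be done
None
```

I served the tin and handed the job in at about 18 s of the 64 s allowed.

- **Stick:** I pushed it along the arrow to about 0.48 rad, worked out from the finger travel. I held it there for more than 2 s with about 10 N on the tool, then let it back gently.
- **Dispenser:** The bottom tin came out to about 95 mm from the chute's axis. In the last pictures the stick is upright, the slide looks home, and the other two tins have dropped and sit in the chute.
- **Tin in the dish:** It stands flat with the lid up, near the middle. My estimates put it about 2 to 11 mm off centre. The 11 mm came from the top camera, where the arm partly hid the dish; the scene camera gave about 6 mm. Both are inside the 20 mm limit.
- **Bystanders:** The bell and both jars look untouched, though I compared them only by eye. The arm is clear of everything, with about zero tool force.

Nothing failed. The wrist camera read a few millimetres off the two fixed cameras (2 to 8 mm), and I went with the fixed ones.

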